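Lay out the wood blanks by length on the sorting board

TASK

Lay the four wood pieces (a maple slip, a rosewood stick, a pear wood slip and a pear wood stub) out on the sorting board in order of length, one on each crossed mark: the longest on the outer mark that has the round steel disc at its far end, then shorter and shorter to the shortest at the other end of the row. Each piece lies flat along the long line of its mark with its middle on the cross, and is let go.

Things in the scene. Friction and masses are not known exactly. Their poses are not given: they have to be found in the camera images.
- longest_slip_mid (a point): thin pale maple slip, 137 mm long, 13 mm wide, 7 mm high, about 15 g: the longest of the four pieces. Its point is the centre of the piece, half-way up. Its y axis runs along the length, x across the width, z up at the start. It starts flat on the bench. (A desk lamp's arm leans over the bench behind the pieces, its elbow half a metre up near x = 0.6, y = 0: cross there close in, not with the arm stretched out.)
- rosewood_stick_mid (a point): dark rosewood stick, 118 mm long, 16 mm wide, 15 mm high, about 90 g: the second longest. Its point is the centre of the piece, half-way up. Its y axis runs along the length, x across the width, z up at the start. It starts flat on the bench.
- short_slip_mid (a point): light-brown pear wood slip, 74 mm long, 14 mm wide, 8 mm high, about 12 g: the third longest. Its point is the centre of the piece, half-way up. Its y axis runs along the length, x across the width, z up at the start. It starts flat on the bench.
- stub_mid (a point): stubby light-brown pear wood offcut, 49 mm long, 20 mm wide, 10 mm high, about 14 g: the shortest. Its point is the centre of the piece, half-way up. Its y axis runs along the length, x across the width, z up at the start. It starts flat on the bench.
- mark_1: one of the four crossed marks inlaid in the sorting board: a thin dark line 156 mm long with a 34 mm tick across its middle. The origin is where the lines cross, on the top face of the board, 8 mm above the bench; x runs along the long line (away from the robot), y along the row of marks, z up. The marks stand in a row, 55 mm apart, in the order mark_1, mark_2, mark_3, mark_4, the leftmost as seen from the robot.
- mark_2: one of the four crossed marks inlaid in the sorting board: a thin dark line 156 mm long with a 34 mm tick across its middle. The origin is where the lines cross, on the top face of the board, 8 mm above the bench; x runs along the long line (away from the robot), y along the row of marks, z up. The marks stand in a row, 55 mm apart, in the order mark_1, mark_2, mark_3, mark_4, second from the left.
- mark_3: one of the four crossed marks inlaid in the sorting board: a thin dark line 156 mm long with a 34 mm tick across its middle. The origin is where the lines cross, on the top face of the board, 8 mm above the bench; x runs along the long line (away from the robot), y along the row of marks, z up. The marks stand in a row, 55 mm apart, in the order mark_1, mark_2, mark_3, mark_4, third from the left.
- mark_4: one of the four crossed marks inlaid in the sorting board: a thin dark line 156 mm long with a 34 mm tick across its middle. The origin is where the lines cross, on the top face of the board, 8 mm above the bench; x runs along the long line (away from the robot), y along the row of marks, z up. The marks stand in a row, 55 mm apart, in the order mark_1, mark_2, mark_3, mark_4, the rightmost.
- steel_disc: round dark steel disc, 22 mm across, inlaid flush in one far corner of the pale plywood sorting board (205 x 205 x 8 mm, fixed to the bench), just beyond the far end of the line of one of the two outermost marks, 96 mm from the centre of that mark. The other far corner has a small dark wooden bar inlaid instead. Which corner has the disc varies. Origin: its centre, on the board's top.

How it is judged:
By the outcome, as a careful person would: the job done as asked, in the order asked, and still so for the second after the job is handed in, with the robot touching nothing.
It also fails if it takes over 90 s, if anything falls off the work surface, if the arm or the gripper's body presses on something with over 40 N, if the wrist force passes 120 N, or if a joint passes its speed limit or range.

ROBOT

A 7-joint arm with a two-finger parallel gripper is mounted at the origin on a cart in front of the work surface, level with it; the furniture and walls round the work are solid. World frame = base frame: x ahead of the robot, y to its left, z up, the work surface at z = 0. Lengths are in m, angles in rad, forces in N, time in s.
With the tool pointing down it reaches from about 0.425 to 0.95 m from the base axis. Payload 4.7 kg.
Tool frame: the origin (TCP) lies between the finger pads; the fingertips stand 25 mm ahead of it and the grasp point (between the pads) lies 6 mm ahead of it; x points along the fingers, z is the direction in which the jaws open and shut, and the axes are right-handed (so a half turn about x gives the same grasp; the last joint's range is limited). The gripper opens to 85 mm and grips with 20 to 120 N. Pads are 22 mm wide; open, the fingers measure 114 mm over their backs; the gripper's body (76 mm by 85 mm) begins 54 mm behind the grasp point. The pads swing forward as they close: fully open they stand 13 mm farther back than shut.
Start: joints at [1.08, 0.469, -0.049, 1.532, 0.024, 1.141, -0.082], TCP at [0.301, -0.604, 0.228] pointing down, gripper open.
Joint ranges: [-2.59, 2.59], [-0.33, 1.99], [-1.39, 1.29], [0.1, 2.45], [-1.04, 4.18], [0.21, 1.99], [-2.66, 2.66]. Speed limits (rad/s): [2.57, 2.57, 3.14, 3.14, 3.14, 3.14, 3.14].

INTERFACE

Orientations are given as a 3x3 rotation matrix whose columns are the frame's x, y, z axes.
In Python, from rig import * gives the robot as it stands. Calls block until the motion is done:
- movep(position, orientation): joint-space move of the TCP to a pose.
- move_l(position, attitude=None, feed=0.15, until_force=None): straight line of the TCP; attitude=None keeps the orientation; feed is the mean speed in m/s. With until_force (N) it stops when the force on the tool has changed by that much, and returns True; else False.
- move_joints(angles): joint-space move.
- command_gripper(opening, newtons=None): finger opening in m; newtons is the grip in N (None keeps the last); returns when the fingers have stopped.
- sleep(seconds).
- inverse_kinematics(position, orientation): joint angles nearest the present ones, or None.
- sense(): the state.
- camera(name): name is "scene" or "top"; returns (picture, depth): 400x640x3 uint8, red, green, blue; 400x640 float32, m along the optical axis (not along the pixel's ray), 0 where there is no reading.
- camera_params(name): a dict with "K" (3x3 intrinsics, pixels), "position" and "rotation" of the camera in the world. Camera axes: x right, y down, z forward; pixel columns grow to the right and rows downward; lengths in m; the calibration is good to about 2 mm. A picture is of the moment at which its call begins. camera_params takes no time and is no camera call.
A pose or a line that the arm cannot do raises Unreachable and nothing moves.
- finish_job(): hands the job in, once; it reports no verdict.
The state is a dict: "time_s": time; "joint_pos": joint angles; "qd": joint speeds; "joint_efforts": joint torques, N m; "position": TCP position; "tcp_rot": TCP orientation; "wrist_force": force on the tool from outside, world axes, zero at the start; "ft_torque": the same for the moment, N m; "finger_gap": finger opening in m.
Only numpy, scipy, OpenCV 4.12 (cv2) and the standard library are available. Lean on these libraries where they do the work, as an engineer would, in place of code of your own. Each camera call takes 0.05 s, during which the arm holds its last target.

## Working session

There is one attempt and no reset: what is moved stays moved. The work goes in short steps, each a Python script; the robot and the scene stay as the last script left them, time stands still between calls to the robot, and variables do not carry over. Pictures are saved under pics/ and viewed, and the job is handed in when it is done.

```bash
ls; mkdir -p pics
python3 - <<'E'
from rig import *
import cv2, numpy as np
for n in ("scene","top"):
    p,d=camera(n); cv2.imwrite(f"pics/{n}0.png",p[:,:,::-1]); np.save(f"pics/{n}0.npy",d)
    c=camera_params(n); print(n,c["K"],c["position"],c["rotation"])
s=sense(); print(s["time_s"],s["position"],s["tcp_rot"],s["finger_gap"])
E
```

```text
pics
scene [[443.30306614   0.         313.29775836]
 [  0.         443.30306614 196.96965817]
 [  0.           0.           1.        ]] [0.09384714 0.56805542 0.43559295] [[-0.84813584 -0.22804737  0.47818405]
 [-0.52974459  0.35480408 -0.7703796 ]
 [ 0.00602139 -0.90670197 -0.42172892]]
top [[446.6783579    0.         318.22940602]
 [  0.         446.6783579  201.43728621]
 [  0.           0.           1.        ]] [ 0.4252411  -0.11225035  1.02882174] [[-2.07288863e-02 -9.96437717e-01  8.17446600e-02]
 [-9.99783968e-01  2.07843141e-02 -1.72900977e-04]
 [-1.52672163e-03 -8.17305846e-02 -9.96653290e-01]]
0.1 [ 0.30049299 -0.60380701  0.2272451 ] [[-8.61401012e-04  8.95268540e-01  4.45526093e-01]
 [ 1.59867762e-03  4.45526922e-01 -8.95267114e-01]
 [-9.99998351e-01 -5.89314039e-05 -1.81502312e-03]] 0.0852138115683687
```

View pics/top0.png

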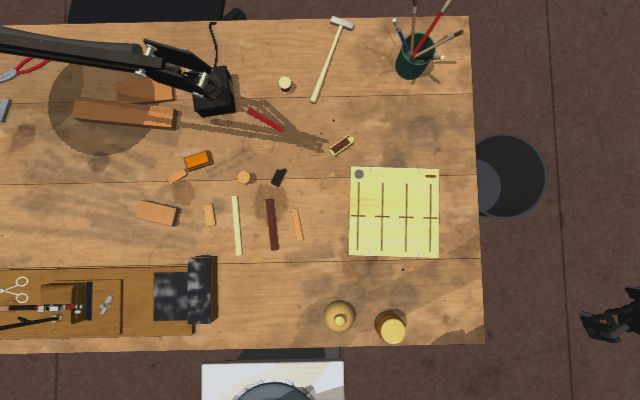

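View pics/scene0.png

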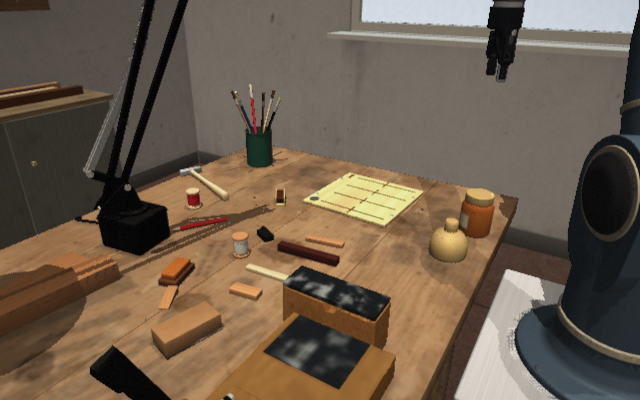

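Run:
```python
import cv2
p=cv2.imread("pics/top0.png")
cv2.imwrite("pics/c1.png",cv2.resize(p[160:270,180:320],None,fx=5.6,fy=5.4,interpolation=cv2.INTER_CUBIC))
cv2.imwrite("pics/c2.png",cv2.resize(p[160:265,340:445],None,fx=5.6,fy=5.6,interpolation=cv2.INTER_CUBIC))
```

```text
(no output)
```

View pics/c1.png

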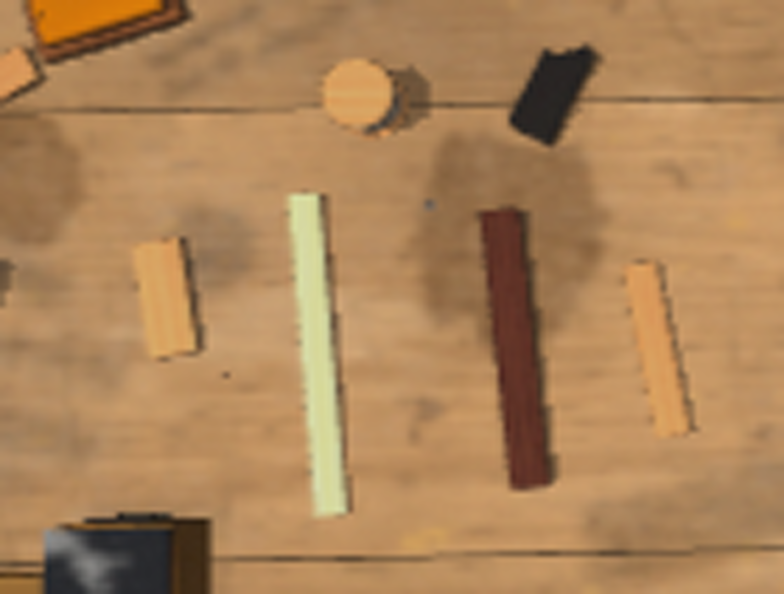

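View pics/c2.png

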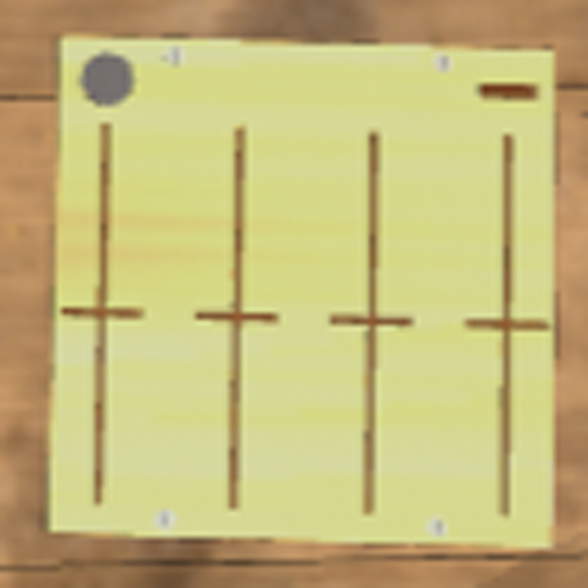

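The top view shows the disc at the board's far-left corner (crop 107,79), so the order is maple on mark_1, rosewood on mark_2, short slip on mark_3 and stub on mark_4. Maple is the pale slip at crop (318,355), and rosewood is at (516,348). The short slip is at (658,349) and the stub at (167,298).

```bash
cat > h.py <<'E'
import numpy as np
from rig import *
def px2w(name,uv,z):
    c=camera_params(name); K=np.array(c["K"]);R=np.array(c["rotation"]);t=np.array(c["position"])
    uv=np.atleast_2d(uv).astype(float)
    r=(R@np.linalg.inv(K)@np.c_[uv,np.ones(len(uv))].T).T
    return t+r*((z-t[2])/r[:,2])[:,None]
def crop(uv,sx,sy,ox,oy):
    uv=np.array(uv,float); return np.c_[(uv[:,0]+.5)/sx-.5+ox,(uv[:,1]+.5)/sy-.5+oy]
E
python3 - <<'E'
from h import *
np.set_printoptions(precision=4,suppress=True)
P={"maple":([(288,195),(323,193),(347,513),(316,516)],.007),"rose":([(480,210),(522,208),(550,484),(512,488)],.015),
"short":([(625,264),(657,262),(691,432),(657,436)],.008),"stub":([(135,244),(180,238),(199,351),(154,358)],.010)}
for k,(c,z) in P.items():
    w=px2w("top",crop(c,5.6,5.4,180,160),z)[:,:2]
    f=(w[0]+w[1])/2;n=(w[2]+w[3])/2; d=f-n
    print(k,w.mean(0),"L",np.hypot(*d),"W",np.hypot(*(w[1]-w[0])),np.hypot(*(w[2]-w[3])),"ang",np.arctan2(d[1],d[0]))
m=[(101,313),(238,317),(373,321),(507,325),(107,79)]
w=px2w("top",crop(m,5.6,5.6,340,160),.008); print(w, np.linalg.norm(np.diff(w[:,:2],axis=0),axis=1),np.linalg.norm(w[4]-w[0]))
e=px2w("top",crop([(105,125),(98,503),(240,128),(233,508),(374,133),(368,513),(508,136),(505,515)],5.6,5.6,340,160),.008)
for i in range(4):
    d=e[2*i]-e[2*i+1];print(np.linalg.norm(d),np.arctan2(d[1],d[0]),(e[2*i]+e[2*i+1])/2)
# depth check and scene reprojection
D=np.load("pics/top0.npy")
for uv in [(236,225),(272,224),(297,224),(209,215),(380,240),(330,230)]:
    c=camera_params("top"); zc=D[uv[1],uv[0]]; r=np.array(c["rotation"])@np.linalg.inv(c["K"])@np.array([*uv,1]); print(uv,(c["position"]+r*zc))
E
```

```text
maple [0.4588 0.0756] L 0.13613292634562735 W 0.014381589463851914 0.012633718510436013 ang 0.07229205691458863
rose [ 0.4597 -0.0059] L 0.11700930619065404 W 0.01710874320322114 0.015399168255253249 ang 0.09183515016580679
short [ 0.4581 -0.0629] L 0.07355436155075575 W 0.013112502717638046 0.01392215011688766 ang 0.16716708314030218
stub [0.4836 0.1367] L 0.04883012269682866 W 0.018519129439300442 0.018502462070480702 ang 0.15857715066101513
[[ 0.4749 -0.2018  0.008 ]
 [ 0.4721 -0.2577  0.008 ]
 [ 0.4693 -0.3127  0.008 ]
 [ 0.4665 -0.3673  0.008 ]
 [ 0.5712 -0.207   0.008 ]] [0.0559 0.0551 0.0547 0.1915] 0.0964196133070134
0.1545274492971035 -0.04645080687853057 [ 0.4749 -0.202   0.008 ]
0.15531030970410817 -0.05076041511691417 [ 0.4722 -0.2571  0.008 ]
0.15525525693691916 -0.052523005561148625 [ 0.469  -0.3119  0.008 ]
0.15479257613498487 -0.049082389438022705 [ 0.4668 -0.3671  0.008 ]
(236, 225) [0.4589 0.0765 0.0079]
(272, 224) [ 0.4592 -0.0066  0.016 ]
(297, 224) [ 0.4584 -0.0628  0.0055]
(209, 215) [0.483  0.1378 0.0092]
(380, 240) [ 0.418  -0.2513  0.0071]
(330, 230) [ 0.4432 -0.1381 -0.0009]
```

```bash
cat >> h.py <<'E'
P={"maple":(np.array([.4588,.0756]),.0723,.007),"rose":(np.array([.4597,-.0059]),.0918,.015),
"short":(np.array([.4581,-.0629]),.167,.008),"stub":(np.array([.4836,.1367]),.1586,.010)}
PHI=-.0500; C=np.array([.4707,-.2845]); ROW=np.array([np.sin(PHI),-np.cos(PHI)])  # towards mark_4
M=[C+ROW*.055*(i-1.5) for i in range(4)]
def Rz(a):
    s,c=np.sin(a),np.cos(a)   # y=+d, z=(s,-c,0), x down
    return np.array([[0,c,s],[0,s,-c],[-1,0,0]],float)
E
python3 - <<'E'
from h import *
np.set_printoptions(precision=3,suppress=True)
print(np.array(M))
for k,(p,a,h) in P.items():
  for z in (.03,.12): print(k,inverse_kinematics([*p,z],Rz(a)))
for m in M: print(inverse_kinematics([*m,.12],Rz(PHI)),inverse_kinematics([*m,.035],Rz(PHI)))
D=np.load("pics/top0.npy");c=camera_params("top")
v,u=np.mgrid[0:400,0:640];r=np.stack([u,v,np.ones_like(u)],-1)@np.linalg.inv(c["K"]).T@np.array(c["rotation"]).T
X=c["position"]+r*D[...,None]
for b in [(155,220,255,330),(200,320,150,210),(320,410,295,345),(0,150,260,340)]:
    x=X[b[2]:b[3],b[0]:b[1]].reshape(-1,3); q=x[x[:,2]>.012]; print(b,q.min(0),q.max(0))
E
```

```text
[[ 0.475 -0.202]
 [ 0.472 -0.257]
 [ 0.469 -0.312]
 [ 0.467 -0.367]]
maple [ 0.083  0.459 -0.412  2.171  0.334  0.571 -2.073]
maple [ 0.215  0.319 -0.554  2.103  0.237  0.779 -1.985]
rose [ 0.154  0.436 -0.283  2.188  0.229  0.545 -1.779]
rose [ 0.269  0.289 -0.407  2.121  0.164  0.761 -1.721]
short [ 0.237  0.434 -0.233  2.185  0.189  0.542 -1.542]
short [ 0.335  0.285 -0.338  2.118  0.136  0.758 -1.494]
stub [-0.008  0.508 -0.441  2.086  0.365  0.621 -2.113]
stub [ 0.168  0.397 -0.65   2.019  0.324  0.827 -2.079]
[ 0.433  0.346 -0.137  2.012  0.065  0.788 -1.363] [ 0.404  0.477 -0.104  2.068  0.085  0.6   -1.38 ]
[ 0.492  0.374 -0.089  1.966  0.045  0.804 -1.244] [ 0.471  0.5   -0.065  2.021  0.053  0.622 -1.25 ]
[ 0.553  0.409 -0.052  1.908  0.028  0.825 -1.135] [ 0.539  0.53  -0.036  1.962  0.03   0.65  -1.136]
[ 0.614  0.45  -0.025  1.839  0.014  0.852 -1.038] [ 0.607  0.565 -0.016  1.891  0.014  0.685 -1.038]
(155, 220, 255, 330) [ 0.229 -0.112  0.012] [0.425 0.25  1.029]
(200, 320, 150, 210) [ 0.425 -0.112  0.012] [0.631 0.156 1.029]
(320, 410, 295, 345) [ 0.204 -0.291  0.012] [ 0.425 -0.112  1.029]
(0, 150, 260, 340) [ 0.219 -0.112  0.013] [0.425 0.593 1.029]
```

Run:
```python
from h import *
np.set_printoptions(precision=3,suppress=True)
D=np.load("pics/top0.npy");c=camera_params("top")
v,u=np.mgrid[0:400,0:640];r=np.stack([u,v,np.ones_like(u)],-1)@np.linalg.inv(c["K"]).T@np.array(c["rotation"]).T
X=c["position"]+r*D[...,None]
for b in [(155,220,255,330),(235,290,160,192),(135,180,195,225),(320,410,295,345),(0,150,260,340),(60,260,10,110)]:
    x=X[b[2]:b[3],b[0]:b[1]][D[b[2]:b[3],b[0]:b[1]]>0]; q=x[x[:,2]>.015]; print(b,q.min(0),q.max(0),np.percentile(q[:,2],[50,90,99]))
```

```text
(155, 220, 255, 330) [0.229 0.118 0.015] [0.393 0.25  0.082] [0.041 0.079 0.081]
(235, 290, 160, 192) [ 0.551 -0.031  0.015] [0.582 0.066 0.045] [0.04  0.043 0.044]
(135, 180, 195, 225) [0.464 0.207 0.015] [0.519 0.298 0.035] [0.028 0.03  0.032]
(320, 410, 295, 345) [ 0.204 -0.291  0.015] [ 0.283 -0.12   0.089] [0.056 0.085 0.088]
(0, 150, 260, 340) [0.219 0.261 0.015] [0.37  0.593 0.227] [0.041 0.115 0.185]
(60, 260, 10, 110) [ 0.58  -0.003  0.015] [0.811 0.442 0.608] [0.56  0.603 0.606]
```

Run:
```python
from h import *
movep([.46,-.135,.13],Rz(0.)); command_gripper(.014,25)
print(sense()["time_s"],sense()["finger_gap"])
move_l([.46,-.135,.045],feed=.15)
print(move_l([.46,-.135,.018],feed=.02,until_force=3)); s=sense(); print(s["position"],s["wrist_force"],s["time_s"])
move_l([.46,-.135,.05],feed=.15)
```

```text
2.6083 0.014090740863959495
False
[ 0.46010412 -0.13500075  0.01811564] [ 0.38462466  0.12146722 -0.16434169] 4.825
```

Run:
```python
from h import *
move_l([.46,-.135,.022],feed=.15)
print(move_l([.46,-.135,.002],feed=.02,until_force=3)); s=sense(); print(s["position"],s["wrist_force"],s["time_s"],s["finger_gap"])
p,d=camera("scene")
move_l([.46,-.135,.05],feed=.15)
import cv2
cv2.imwrite("pics/s1.png",cv2.resize(p[100:300,200:500,::-1],None,fx=2.6,fy=2.6))
```

```text
False
[ 0.46010681 -0.1349986   0.0020864 ] [0.2978277  0.04406495 0.04863188] 6.675 0.014001408010904694
```

View pics/s1.png

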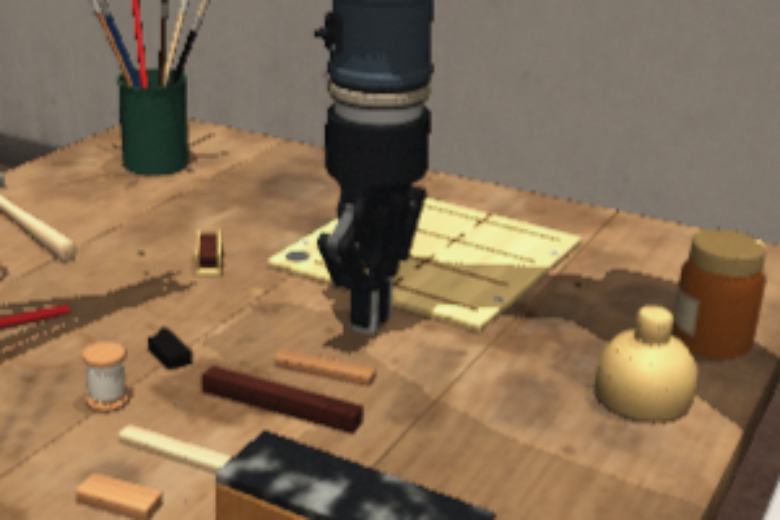

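Run:
```python
from h import *
import cv2
c=camera_params("scene");R=np.array(c["rotation"]);t=np.array(c["position"])
for z in (-.02,-.01,0,.01,.02):
  for y in(-.15,-.135,-.12):
    q=np.array(c["K"])@(R.T@(np.array([.46,y,z])-t)); uv=q[:2]/q[2]; print(z,y,(uv+.5-[200,100])*2.6)
s=sense();print(s["position"],s["joint_pos"])
```

```text
-0.02 -0.15 [379.89547912 347.11308663]
-0.02 -0.135 [370.88653197 355.05373831]
-0.02 -0.12 [361.64554223 363.1989166 ]
-0.01 -0.15 [380.35798924 336.1377573 ]
-0.01 -0.135 [371.31295131 343.97522891]
-0.01 -0.12 [362.03384105 352.0155228 ]
0 -0.15 [380.82477701 325.06091948]
0 -0.135 [371.74336512 332.79294174]
0 -0.12 [362.42582454 340.72600678]
0.01 -0.15 [381.29590206 313.88115838]
0.01 -0.135 [372.1778298  321.50541174]
0.01 -0.12 [362.8215454 329.3288508]
0.02 -0.15 [381.77142513 302.59703281]
0.02 -0.135 [372.6164028  310.11114613]
0.02 -0.12 [363.22105734 317.82250805]
[ 0.45996321 -0.13510162  0.05006521] [ 0.37261906  0.41437276 -0.21351741  2.13810538  0.15145589  0.60227231
 -1.51934408]
```

Run:
```python
from h import *
import cv2
p,d=camera("scene"); s=sense();print(s["position"])
np.save("pics/s2.npy",d)
a,b,w,h_=300,150,90,90
cv2.imwrite("pics/s2.png",cv2.resize(p[b:b+h_,a:a+w,::-1],None,fx=6.6,fy=6.6,interpolation=cv2.INTER_NEAREST))
c=camera_params("scene");v,u=np.mgrid[0:400,0:640]
X=np.array(c["position"])+(np.stack([u,v,np.ones_like(u)],-1)@np.linalg.inv(c["K"]).T@np.array(c["rotation"]).T)*d[...,None]
ok=(d>0)&(abs(X[...,0]-.46)<.06)&(abs(X[...,1]+.135)<.06)&(X[...,2]>.012)&(X[...,2]<.12)
q=X[ok];print(len(q),q.min(0))
for lo in np.arange(.01,.12,.005):
    k=q[(q[:,2]>=lo)&(q[:,2]<lo+.005)]
    if len(k):print("%.3f"%lo,len(k),k.min(0).round(3),k.max(0).round(3))
```

```text
[ 0.45940623 -0.1349796   0.04945337]
551 [ 0.4251675  -0.19175983  0.01204296]
0.010 6 [ 0.425 -0.192  0.012] [ 0.494 -0.184  0.012]
0.050 2 [ 0.455 -0.145  0.054] [ 0.455 -0.124  0.055]
0.055 23 [ 0.45  -0.148  0.056] [ 0.472 -0.121  0.06 ]
0.060 31 [ 0.45  -0.148  0.06 ] [ 0.472 -0.116  0.065]
0.065 38 [ 0.45  -0.149  0.065] [ 0.472 -0.114  0.07 ]
0.070 37 [ 0.449 -0.15   0.07 ] [ 0.469 -0.114  0.075]
0.075 39 [ 0.449 -0.147  0.075] [ 0.468 -0.113  0.08 ]
0.080 37 [ 0.449 -0.148  0.08 ] [ 0.467 -0.113  0.085]
0.085 37 [ 0.45  -0.147  0.085] [ 0.467 -0.112  0.09 ]
0.090 32 [ 0.449 -0.153  0.09 ] [ 0.467 -0.113  0.095]
0.095 24 [ 0.446 -0.154  0.095] [ 0.47  -0.104  0.1  ]
0.100 59 [ 0.447 -0.172  0.1  ] [ 0.473 -0.096  0.105]
0.105 73 [ 0.448 -0.178  0.105] [ 0.473 -0.094  0.11 ]
0.110 66 [ 0.448 -0.181  0.11 ] [ 0.472 -0.089  0.115]
0.115 47 [ 0.446 -0.181  0.115] [ 0.473 -0.087  0.12 ]
```

View pics/s2.png

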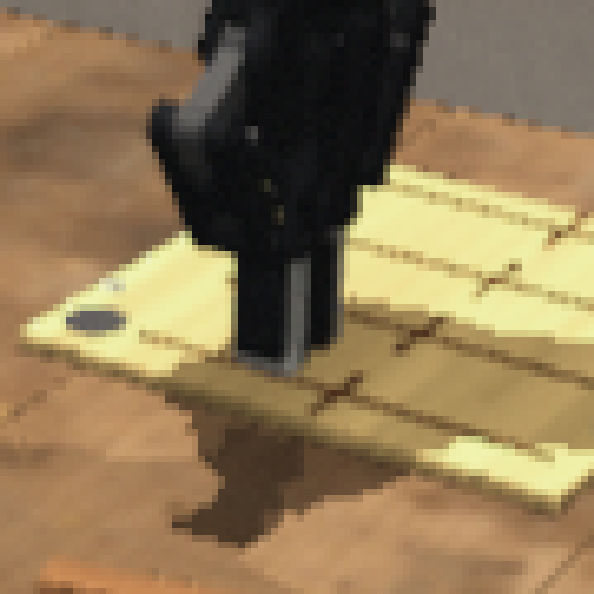

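The tips measure about 4 mm above the reported TCP, not 25 mm ahead of it. Both the depth data and the lack of contact say so. I'll find the true tip height by touching the bench gently.

Run:
```python
from h import *
move_l([.46,-.135,.006],feed=.15)
print(move_l([.46,-.135,-.012],feed=.015,until_force=3)); s=sense(); print(s["position"],s["wrist_force"],s["time_s"],s["finger_gap"])
move_l([.46,-.135,.10],feed=.2)
```

```text
True
[ 0.46005202 -0.13505212 -0.0027497 ] [-0.53888985  0.47856826  4.32470909] 8.375 0.01407650152668044
```

```bash
cat >> h.py <<'E'
def pick(p,a,z=-.0010,op=.040,f=30):
    command_gripper(op)
    movep([*p,.09],Rz(a)); move_l([*p,z],Rz(a),feed=.12)
    command_gripper(.0,f); g=sense()["finger_gap"]
    move_l([*p,.09],feed=.15)
    s=sense(); print("pick gap %.4f -> %.4f z %.4f t %.1f"%(g,s["finger_gap"],s["position"][2],s["time_s"]))
def place(m,a,z=-.0010,op=.036,dz=.0085):
    movep([*m,.09],Rz(a)); move_l([*m,.03],Rz(a),feed=.15)
    print("touch",move_l([*m,z+dz],Rz(a),feed=.03,until_force=6),sense()["position"],sense()["wrist_force"])
    command_gripper(op); move_l([*m,.09],feed=.15); print("t",sense()["time_s"])
E
python3 - <<'E'
from h import *
p,a,h=P["short"]; pick(p,a); place(M[2],PHI)
import cv2
move_l([.46,-.03,.09],Rz(.09),feed=.3)
p,d=camera("top"); cv2.imwrite("pics/t3.png",p[:,:,::-1]); cv2.imwrite("pics/t3c.png",cv2.resize(p[160:265,340:445,::-1],None,fx=5.6,fy=5.6,interpolation=cv2.INTER_CUBIC))
E
```

```text
pick gap 0.0126 -> 0.0129 z 0.0894 t 11.8
touch True [ 0.46894527 -0.31179699  0.00786369] [-0.93361629  0.88139192  4.23854543]
t 15.1167
```

View pics/t3c.png

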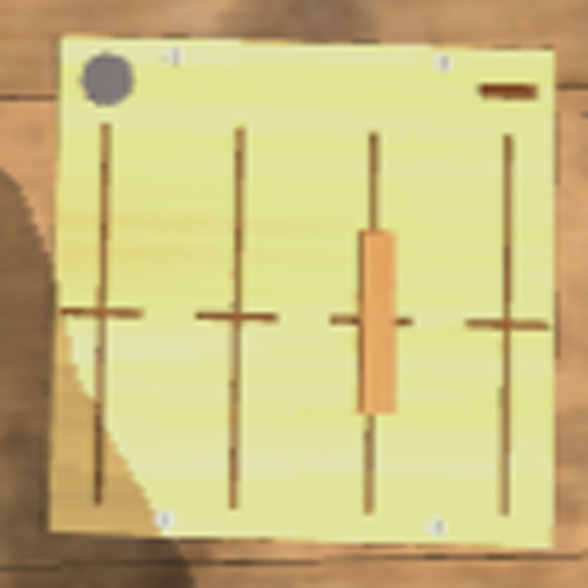

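```bash
python3 - <<'E'
from h import *
w=px2w("top",crop([(362,231),(396,232),(395,412),(360,412)],5.6,5.6,340,160),.016)[:,:2]
f=(w[0]+w[1])/2;n=(w[2]+w[3])/2;d=f-n
print(w.mean(0)-M[2],np.hypot(*d),np.hypot(*(w[1]-w[0])),np.arctan2(d[1],d[0])-PHI)
E
python3 - <<'E'
from h import *
p,a,h=P["rose"]; pick(p,a,f=50); place(M[1],PHI)
E
```

```text
[-0.00061736 -0.00130985] 0.07315690962758818 0.013805205245132285 0.004710015836652905
pick gap 0.0143 -> 0.0145 z 0.0894 t 18.7
touch True [ 0.47166736 -0.25689251  0.00794779] [-0.73220241  0.76405558  4.54712401]
t 22.025
```

Run:
```python
from h import *
import cv2
p,a,h=P["maple"]
movep([*p,.09],Rz(a))
p,d=camera("top"); cv2.imwrite("pics/t4c.png",cv2.resize(p[160:265,340:445,::-1],None,fx=5.6,fy=5.6,interpolation=cv2.INTER_CUBIC))
```

```text
(no output)
```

View pics/t4c.png

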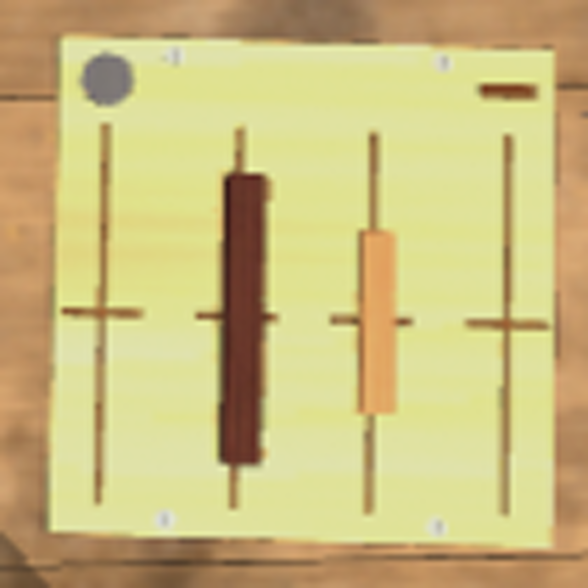

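Run:
```python
from h import *
import cv2
off=np.array([0.0003,.0007])
p,a,h=P["maple"]; pick(p,a,f=30); place(M[0]+off,PHI)
p,a,h=P["stub"]; pick(p,a,f=30,op=.045); place(M[3]+off,PHI,op=.045)
move_l([.46,-.03,.15],Rz(.09),feed=.3)
p,d=camera("top"); cv2.imwrite("pics/t5c.png",cv2.resize(p[160:265,340:445,::-1],None,fx=5.6,fy=5.6,interpolation=cv2.INTER_CUBIC))
p,d=camera("scene"); cv2.imwrite("pics/s5c.png",cv2.resize(p[150:250,280:440,::-1],None,fx=4.8,fy=4.8,interpolation=cv2.INTER_CUBIC))
```

```text
pick gap 0.0118 -> 0.0119 z 0.0894 t 25.8
touch True [ 0.4747213  -0.20131455  0.00779311] [0.30874511 0.18328807 4.59126923]
t 29.225
pick gap 0.0185 -> 0.0189 z 0.0893 t 32.8
touch True [ 0.46649558 -0.36599406  0.00795039] [-0.61829646 -0.05722165  5.13138942]
t 36.9167
```

View pics/t5c.png

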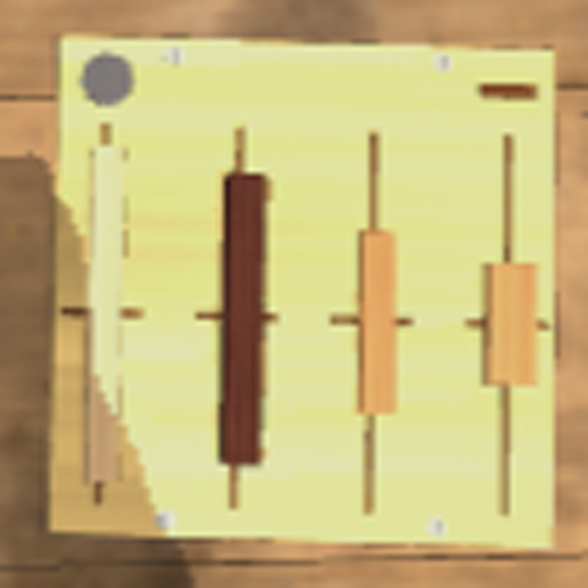

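View pics/s5c.png

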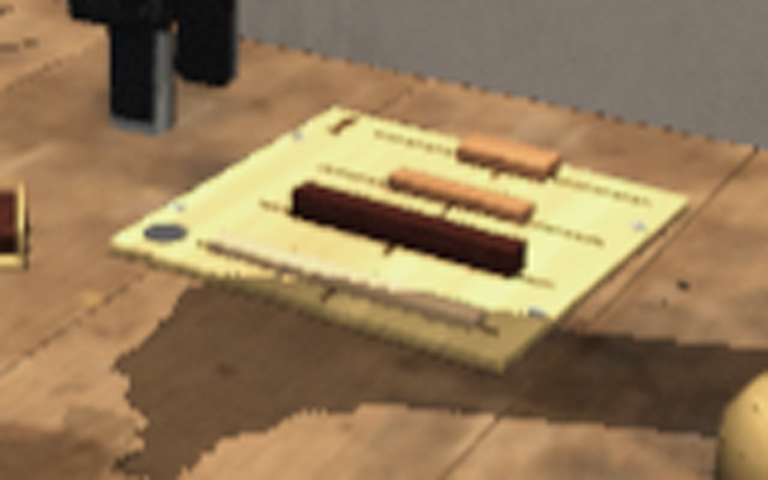

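Run:
```python
from h import *
T={0:([(91,147),(124,147),(119,483),(86,483)],.015),1:([(227,175),(267,176),(262,464),(222,462)],.023),2:([(362,231),(396,232),(395,412),(360,412)],.016),3:([(488,264),(537,264),(537,385),(487,385)],.018)}
for i,(c,z) in T.items():
    w=px2w("top",crop(c,5.6,5.6,340,160),z)[:,:2]
    f=(w[0]+w[1])/2;n=(w[2]+w[3])/2;d=f-n; e=w.mean(0)-M[i]
    u=np.array([np.cos(PHI),np.sin(PHI)])
    print(i+1,"along %.1f mm across %.1f mm L %.1f W %.1f dang %.1f deg"%(e@u*1e3,e@ROW*1e3,1e3*np.hypot(*d),1e3*np.hypot(*(w[1]-w[0])),np.degrees(np.arctan2(d[1],d[0])-PHI)))
```

```text
1 along -0.7 mm across 0.8 mm L 136.4 W 13.5 dang 0.4 deg
2 along -1.3 mm across 1.2 mm L 115.8 W 16.2 dang 0.0 deg
3 along -0.6 mm across 1.3 mm L 73.2 W 13.8 dang 0.3 deg
4 along -0.2 mm across 0.1 mm L 48.9 W 19.8 dang 0.3 deg
```

Run:
```python
from h import *
s=sense(); print(s["time_s"],s["position"],s["wrist_force"],s["finger_gap"]); finish_job()
```

```text
38.3083 [ 0.45973834 -0.03158871  0.14956056] [-0.6974337  -0.34352153  0.27559597] 0.04500766678806544
the job is handed in; nothing more can be done
```

All four pieces are laid out on the board in order of length. The steel disc is in the far-left corner, so the maple slip is on mark_1, the rosewood stick on mark_2, the pear slip on mark_3 and the stub on mark_4. The job was handed in at about 38 s.

- **Placement:** in the last top view, every centre is within about 1.3 mm of its cross along and across the line, and every piece is within 0.5° of its line. The measured lengths and widths match the sizes given to about 2 mm. Readings from these pictures are good to roughly 1 mm.
- **Let go:** both cameras show each piece lying flat and released. The gripper was open, well clear and 0.15 m up at hand-in. Contact forces stayed around 4–5 N at the moments I read them.
- **Disagreement with the data given:** the fingertips are not 25 mm ahead of the reported TCP. A gentle touch on the bench, backed by the camera depth, put them about 3 mm behind it with the jaws nearly shut, so I used the measured value for all picks and places.
- **Small bias left as it was:** the rosewood and the pear slip sit about 1.2 mm towards mark_4. I shifted the last two placements by under 1 mm to offset this, and did not move the first two again.

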